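# Roll a damper tube into its spring-catch holder

## Task

Take the wooden chock out of the lane and put it in the blue tray, then roll the steel tube along the lane by pushing its side, without lifting it, over the sprung catch and against the sprung pad until the catch comes up behind it and traps it. Pad and catch stand at a different setting each time, so press home by feel: until the pad goes solid, but gently (well under 20 N), or the pad is damaged; leave the tube held there and do not disturb the other things on the bench.

Things in the scene. Friction and masses are not known exactly. Their poses are not given: they have to be found in the camera images.
- bed: Grey-painted base plate of the holder, fixed flat on the bench, 350 x 180 x 20 mm. Origin: centre of its underside. Its x axis points along the lane, the way the tube is rolled, to the aluminium spring block. Two strips 12 mm wide and high line the lane (x -175 to +125 mm, 145 mm free between them, middle line y = 0). The lane is open at its -x end.
- gauge: Fixed guide at the bed's +x end, axes as the bed. Origin: on the bed's top, on the middle line, under the trapped tube's axis at NOMINAL setting (bed x = 55 mm). It carries a clamped slide with catch, pad and aluminium block (50 x 116 x 45 mm), together set up to 15 mm ahead of or behind nominal in x: not in any measurement, so find it by feel or sight.
- catch_tip (a point): NOMINAL place of the raised catch's tip, 14 mm above the bed, gauge x = -22 mm (real one up to 15 mm off along x). The catch is a steel flap 24 mm wide in mid-lane, hinged at bed level 26 mm before the tip, sloping up to it. The rolling tube presses it flat (2 to 5 N of push); it springs up behind the tube if nothing is in its way: push above 16 mm from the bed, or beside it.
- pad_face (a point): NOMINAL face centre of the sprung pad, gauge x = +16 mm, 25 mm above the bed (real one up to 15 mm off along x, with the catch). Bar 60 mm wide, 18 mm high. It gives from 3.5 N, 0.3 N per mm, and goes solid after 13.5 mm (7 N plus friction: 7 to 10 N of push). The catch rises 4 mm before that; short of it the pad rolls the tube back. 11 to 14 N is enough; over 22 N is too hard.
- tube: Polished, lightly oiled steel damper tube with closed dark ends, 50 mm diameter, 140 mm long, about 0.5 kg, lying across the lane and free to roll. Origin: on its axis at mid-length (25 mm above the bed's top). Its y axis lies along the tube; x and z turn as it rolls. It starts near the open (-x) end of the lane and rolls almost without resistance.
- chock: Wooden block standing loose on the bed in the lane between tube and catch, about 60 g: foot 28 mm along the lane x 40 mm across x 18 mm high, with a rib 14 x 40 x 18 mm on top (36 mm high in all). Origin: centre of its underside; y runs across the lane (40 mm wide, the sides to grip).
- tray: Blue open plastic tray, fixed, 150 x 150 x 30 mm outside, walls and floor 4 to 5 mm. Origin: centre of its underside.
- screwdriver: Bystander: screwdriver lying on the bench by the bed. Leave alone.
- wrench: Bystander: steel wrench lying on the bench by the bed. Leave alone.
- grease: Bystander: jar, 60 mm diameter, 70 mm high. Leave alone.
- race: Bystander: steel bearing race, 52 mm diameter, 16 mm high. Leave alone.
- socket: Bystander: dark steel socket standing upright, 28 mm diameter, 40 mm high. Leave alone.
- sleeve: Bystander: short aluminium sleeve standing upright, 40 mm diameter, 60 mm high. Leave alone.
Things that resemble listed ones, but are neither listed nor needed, are in the scene too. Several things have the shape of the chock; the one meant has the colours described above.

How it is judged:
On the way, in this order (a step that is already met when the one before it is completed fails the run):
1. the chock lies in the blue tray, let go (x of chock in the frame of tray between -0.065 and 0.065 m and y of chock in the frame of tray between -0.065 and 0.065 m and z of chock in the frame of tray below 0.03 m and contact force between the fingers and chock below 0.05 N and linear speed of chock below 0.02 m/s), for 0.2 s.
2. the tube has been rolled home: trapped between catch and pad (x of tube in the frame of gauge between -0.02 and 0.02 m and y of tube in the frame of gauge between -0.008 and 0.008 m and z of tube in the frame of gauge between 0.0225 and 0.0268 m and contact force between tube and gauge above 6 N and linear speed of tube below 0.01 m/s and angle between the y axis of tube and the y axis of gauge, either way round below 0.05 rad and contact force between the fingers and tube below 0.05 N), for 0.3 s.
At the end, for the whole second after the job is handed in: The chock is released in the tray (centre within 65 mm of its middle each way, below the rim). The tube is at rest on the bed, across the lane (3 degrees, 8 mm), trapped between catch and pad (within 20 mm of nominal along the lane; they bear on it with over 6 N) (all of step 1 and x of tube in the frame of gauge between -0.02 and 0.02 m and y of tube in the frame of gauge between -0.008 and 0.008 m and z of tube in the frame of gauge between 0.0225 and 0.0268 m and contact force between tube and gauge above 6 N and linear speed of tube below 0.01 m/s and angle between the y axis of tube and the y axis of gauge, either way round below 0.05 rad); the robot touches nothing.
It fails at once if the tube is pressed against pad and catch with more than 22 N (contact force between tube and gauge above 22 N).
It fails at once if the tube is lifted off the bed by more than 13 mm instead of rolled (z of tube in the frame of gauge above 0.038 m).
It fails at once if one of the bystanders (screwdriver, wrench, jar, race, socket, sleeve) is moved by more than 20 mm (distance of any of screwdriver, wrench, grease, race, socket, sleeve from where it was at the start of the episode above 0.02 m).
It also fails if it takes over 64 s, if anything falls off the work surface, if the arm or the gripper's body presses on something with over 40 N, if the wrist force passes 120 N, or if a joint passes its speed limit or range.

## Robot

A 6-joint arm with a two-finger parallel gripper is mounted at the origin on the work surface. World frame = base frame: x ahead of the robot, y to its left, z up, the work surface at z = 0. Lengths are in m, angles in rad, forces in N, time in s.
With the tool pointing down it reaches from about 0.35 to 0.775 m from the base axis. Payload 7.3 kg.
Tool frame: the origin (TCP) lies midway between the tips of the shut fingers; the grasp point (between the pads) lies 19 mm behind it; z points along the fingers, y is the line along which they close (so a half turn about z gives the same grasp; the last joint's range is limited). The gripper opens to 92 mm and grips with 3 to 60 N. Pads are 19 mm wide; open, the fingers measure 130 mm over their backs; the gripper's body (75 mm by 190 mm) begins 47 mm behind the grasp point.
Start: joints at [-1.4, 0.342, 1.524, -0, 1.275, -0.146], TCP at [0.164, -0.499, 0.227] pointing down, gripper open.
Joint ranges: [-2.53, 2.53], [-0.77, 2.02], [0.04, 2.7], [-1, 4.14], [0.28, 2.66], [-3.11, 3.11]. Speed limits (rad/s): [2.57, 2.57, 3.14, 3.14, 3.14, 3.14].

## Interface

Orientations are given as a unit quaternion [x, y, z, w].
In Python, from rig import env, imaging, order gives the robot as it stands. Calls block until the motion is done:
- env.goto(position, orientation): joint-space move of the TCP to a pose.
- env.line_to(position, speed=0.15, ori=None): straight line of the TCP; ori=None keeps the orientation; speed is the mean speed in m/s.
- env.move_j(angles): joint-space move.
- env.command_gripper(opening, squeeze=None): opening from 0.0 (shut) to 1.0 (fully open); squeeze is the grip in N (None keeps the last); returns when the fingers have stopped.
- env.pause(seconds).
- env.ik(position, orientation): joint angles nearest the present ones, or None.
- env.state(): the state.
- imaging.grab_frame(name): name is "scene" or "side" or "wrist"; returns the picture (384x512x3 uint8, red, green, blue); there is no depth.
- imaging.calibration(name): a dict with "fovy" (degrees; the focal length in pixels is half the picture's height over the tangent of half this angle, whatever the lens; pixels are square), "cx", "cy" (the principal point, pixels), "extrinsics" (4x4, takes a point from camera to world coordinates). Camera axes: x right, y up, looking along -z (the intrinsics and any distortion apply to the point x, -y, -z); pixel columns grow to the right and rows downward; lengths in m; the calibration is good to about 2 mm. A picture is of the moment at which its call begins: read the wrist's pose just before it. calibration takes no time and is no camera call; for the wrist camera it gives the pose at the moment of the call.
A pose or a line that the arm cannot do raises env.PlanningError and nothing moves.
- order.sign_off(): hands the job in; it is judged then, once.
Trained networks look in the newest picture that a camera, given by its name, has taken for a name from the list of things; names that differ only in an ending like _2 or _b are one class to them, and where a whole thing is asked for, a point or a joint stands for the part that bears it (a point fixed in the world has none). Each returns a list of dicts, best first, with "conf" (0 to 1); they miss things now and then, are a little off and sometimes report something else, mostly with a low value. They report only what shows in the picture. A call takes as long as a camera call. They do not tell look-alikes from the thing itself.
- imaging.recognise(target, camera): "box" ([centre column, centre row, width, height] in pixels, round what is visible of it).
- imaging.silhouettes(target, camera): "mask" (384x512 bool, what is visible of it) and "box" ([centre column, centre row, width, height] in pixels, round what is visible of it).
The state is a dict: "time": time; "q": joint angles; "qd": joint speeds; "joint_torque": joint torques, N m; "eef_pos": TCP position; "eef_rot": TCP orientation; "wrist_force": force on the tool from outside, world axes, zero at the start; "ft_torque": the same for the moment, N m; "finger_gap": opening from 0.0 (shut) to 1.0 (fully open); "finger_force": force on a finger pad.
Only numpy, scipy, OpenCV 4.12 (cv2) and the standard library are available. Lean on these libraries where they do the work, as an engineer would, in place of code of your own. Each camera call takes 0.05 s, during which the arm holds its last target. There are 200 camera calls.

## Working session

There is one attempt and no reset: what is moved stays moved. The work goes in short steps, each a Python script; the robot and the scene stay as the last script left them, time stands still between calls to the robot, and variables do not carry over. Pictures are saved under pics/ and viewed, at most 10 in all, crops included, and the job is handed in when it is done.

```bash
ls; mkdir -p pics
python3 - <<'E'
from rig import env, imaging, order
import cv2,numpy as np
ims=[]
for n in("scene","side"):
    im=imaging.grab_frame(n); ims.append(im); cv2.imwrite(f"pics/{n}0.png",im[:,:,::-1])
    c=imaging.calibration(n); print(n,{k:(np.round(v,4).tolist() if not np.isscalar(v) else v) for k,v in c.items()})
    for t in("tube","chock","tray","bed","gauge"):
        print(t,[(round(d['conf'],2),np.round(d['box']).tolist()) for d in imaging.recognise(t,n)])
s=env.state();print(s)
for i,n in enumerate(("scene","side")): cv2.imwrite(f"pics/{n}_big.png",cv2.resize(ims[i][:,:,::-1],(800,600),interpolation=cv2.INTER_CUBIC))
E
```

```text
pics
scene {'fovy': 48.89874029897443, 'cx': 257.916128060101, 'cy': 190.94689407941422, 'extrinsics': [[0.4565, -0.5715, 0.6819, 1.2233], [0.8896, 0.306, -0.3391, -0.3347], [-0.0149, 0.7614, 0.6481, 0.6832], [0.0, 0.0, 0.0, 1.0]]}
tube [(0.74, [174.0, 231.0, 51.0, 55.0]), (0.53, [214.0, 277.0, 82.0, 54.0])]
chock [(0.81, [109.0, 285.0, 24.0, 27.0]), (0.66, [146.0, 182.0, 19.0, 16.0]), (0.59, [201.0, 217.0, 22.0, 21.0])]
tray [(0.88, [339.0, 143.0, 76.0, 47.0])]
bed [(0.64, [215.0, 224.0, 172.0, 120.0]), (0.19, [202.0, 217.0, 22.0, 24.0])]
gauge [(0.92, [256.0, 187.0, 76.0, 54.0])]
side {'fovy': 50.507993134069714, 'cx': 263.80157757283826, 'cy': 188.85740789517723, 'extrinsics': [[0.9966, 0.064, -0.0527, 0.4791], [-0.0816, 0.6451, -0.7598, -0.7183], [-0.0146, 0.7615, 0.6481, 0.6756], [0.0, 0.0, 0.0, 1.0]]}
tube [(0.73, [300.0, 266.0, 80.0, 44.0])]
chock [(0.83, [345.0, 345.0, 26.0, 24.0]), (0.73, [182.0, 282.0, 24.0, 24.0]), (0.61, [283.0, 243.0, 20.0, 18.0])]
tray [(0.95, [226.0, 137.0, 52.0, 45.0])]
bed []
gauge [(0.91, [264.0, 202.0, 64.0, 60.0])]
{'time': 0.6, 'q': array([-1.39998489e+00,  3.41994784e-01,  1.52411297e+00, -4.06721415e-06,
        1.27536645e+00, -1.45999361e-01]), 'qd': array([-5.44439265e-04,  3.70229481e-04, -1.07275679e-03,  1.03728168e-04,
       -4.29601971e-04,  6.70679499e-05]), 'joint_torque': array([-5.01409759e-04, -4.30929887e+01, -2.44398648e+01,  7.18324981e-02,
        4.84218285e-02,  9.98758303e-07]), 'eef_pos': array([ 0.16358154, -0.49888924,  0.22673868]), 'eef_rot': array([ 9.87479982e-01,  1.57744353e-01, -1.21068823e-06,  5.92424640e-05]), 'wrist_force': array([-0.82128754,  0.19697795,  1.09618216]), 'ft_torque': array([-0.02160124, -0.00570118,  0.01010281]), 'finger_force': 0.0, 'finger_gap': 1.0011617258165464}
```

View pics/scene_big.png

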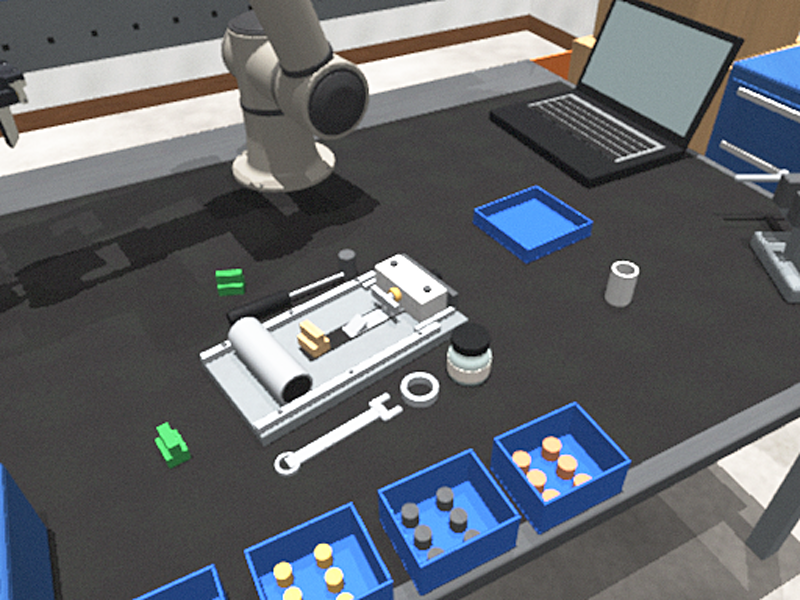

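View pics/side_big.png

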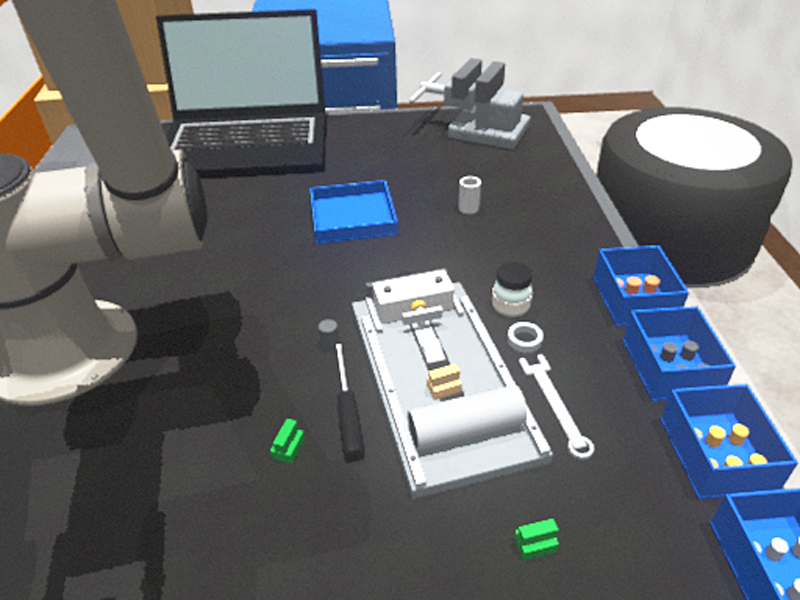

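The scene view (enlarged) shows the wooden chock at (313,338), the tube at (270,358), the block at (410,285) and the empty blue tray at (533,222). In the side view the chock is at (444,381), the tube at (467,418) and the tray at (353,210). The green blocks are look-alikes.

```bash
cat > h.py <<'E'
from rig import env, imaging, order
import cv2,numpy as np
from scipy.optimize import least_squares
from scipy.spatial.transform import Rotation as R
def ray(c,uv):
    f=192/np.tan(np.radians(c['fovy'])/2); E=np.array(c['extrinsics'])
    return E[:3,3],E[:3,:3]@np.array([(uv[0]-c['cx'])/f,-(uv[1]-c['cy'])/f,-1])
def on_z(c,uv,z):
    o,d=ray(c,uv); return (o+d*(z-o[2])/d[2])
def proj(c,p):
    f=192/np.tan(np.radians(c['fovy'])/2); E=np.array(c['extrinsics'])
    q=E[:3,:3].T@(np.asarray(p,float)-E[:3,3]); return np.array([c['cx']+f*q[0]/-q[2],c['cy']-f*q[1]/-q[2]])
def fit(obs):  # obs: (cal,uv,local xyz) -> x,y,yaw of body on the bench
    def T(s,l): return np.array([s[0]+np.cos(s[2])*l[0]-np.sin(s[2])*l[1],s[1]+np.sin(s[2])*l[0]+np.cos(s[2])*l[1],l[2]])
    r=least_squares(lambda s:np.concatenate([proj(c,T(s,l))-uv for c,uv,l in obs]),[.5,0,1.57],x_scale=[.1,.1,.1])
    return r.x,r.fun.reshape(-1,2)
def down(yaw): # tool down, tool y axis at angle yaw in world
    x=np.array([np.sin(yaw),-np.cos(yaw),0]);y=np.array([np.cos(yaw),np.sin(yaw),0])
    M=np.c_[np.cross(y,[0,0,-1]),y,[0,0,-1]]
    return R.from_matrix(M).as_quat()
E
python3 - <<'E'
from h import *
S=imaging.calibration("scene");D=imaging.calibration("side");k=.64
obs=[(S,np.array([203,357])*k,(-.175,.09,.02)),(S,np.array([265,431])*k,(-.175,-.09,.02)),(S,np.array([467,319])*k,(.175,-.09,.02)),
(D,np.array([414,487])*k,(-.175,.09,.02)),(D,np.array([550,457])*k,(-.175,-.09,.02)),(D,np.array([460,285])*k,(.175,-.09,.02)),(D,np.array([357,303])*k,(.175,.09,.02))]
s,r=fit(obs);print(s,r.round(1).tolist())
for n,c,a,b,t in(("S",S,(313,338),(270,358),(533,222)),("D",D,(444,381),(467,418),(353,210))):
    print(n,on_z(c,np.array(a)*k,.042),on_z(c,np.array(b)*k,.055),on_z(c,np.array(t)*k,.02))
print(proj(imaging.calibration('wrist'),env.state()['eef_pos']))
E=np.array(imaging.calibration('wrist')['extrinsics']);st=env.state();M=R.from_quat(st['eef_rot']).as_matrix()
print(M.round(3),(M.T@(E[:3,3]-st['eef_pos'])).round(3),(M.T@E[:3,:3]).round(2),imaging.calibration('wrist')['fovy'])
E
```

```text
[ 0.55849323 -0.10942258  1.75549544] [[-1.6, -0.6], [-2.1, 3.5], [2.0, -0.1], [-2.1, 0.9], [1.5, -2.4], [0.7, -2.9], [-2.7, -1.5]]
S [ 0.56533534 -0.1499149   0.042     ] [ 0.58770151 -0.21844261  0.055     ] [0.44789632 0.31301883 0.02      ]
D [ 0.55825496 -0.1547177   0.042     ] [ 0.57745114 -0.22888799  0.055     ] [0.44119348 0.30897114 0.02      ]
[255.56484862 229.2963204 ]
[[ 0.95   0.312  0.   ]
 [ 0.312 -0.95  -0.   ]
 [-0.     0.    -1.   ]] [ 0.069 -0.001 -0.158] [[ 0.    0.97  0.25]
 [ 1.   -0.   -0.  ]
 [ 0.    0.25 -0.97]] 71.25283785206813
```

Run:
```python
from h import *
s=np.array([.5585,-.1094,1.7555]); bx=np.array([np.cos(s[2]),np.sin(s[2]),0])
p=np.array([s[0],s[1],0])+.03*bx; p[2]=.27
env.goto(p,down(s[2]-np.pi/2))
im=imaging.grab_frame("wrist"); cv2.imwrite("pics/w1.png",cv2.resize(im[:,:,::-1],(800,600),interpolation=cv2.INTER_CUBIC))
np.save("w1.npy",imaging.calibration("wrist"),allow_pickle=True)
print(env.state()['time'],env.state()['q'],env.state()['eef_pos'])
```

```text
2.7083 [-2.82354291e-01  3.76209965e-01  1.35277334e+00 -1.87624991e-04
  1.41275734e+00 -4.65312700e-01] [ 0.55281924 -0.08088699  0.2699002 ]
```

View pics/w1.png

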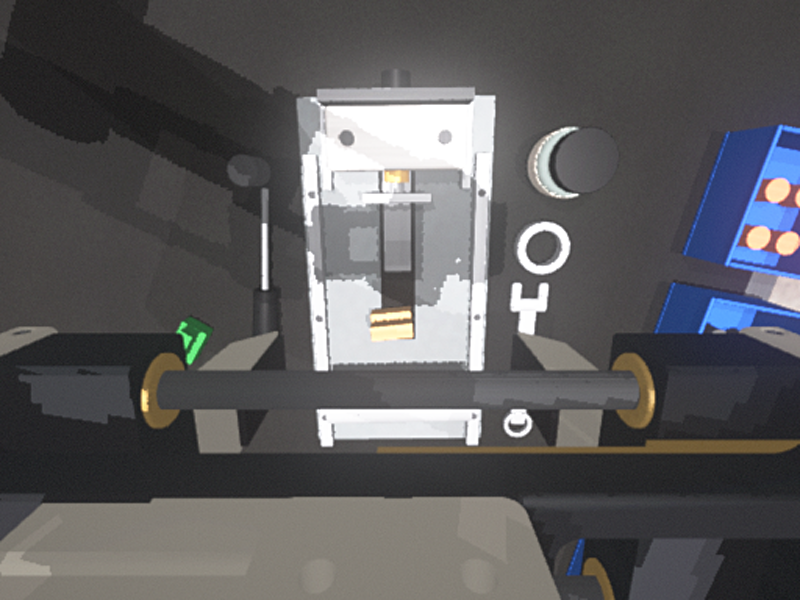

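The wrist view shows the chock at about (392,325), the catch flap at (397,240), the pad at (396,197) and the bed's far corners at (298,97) and (495,97). The tube is hidden behind the gripper. I'll enlarge the chock.

Run:
```python
import cv2
im=cv2.imread("pics/w1.png"); cv2.imwrite("pics/w1c.png",cv2.resize(im[160:360,300:500],(800,800),interpolation=cv2.INTER_CUBIC)[200:800])
```

```text
(no output)
```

View pics/w1c.png

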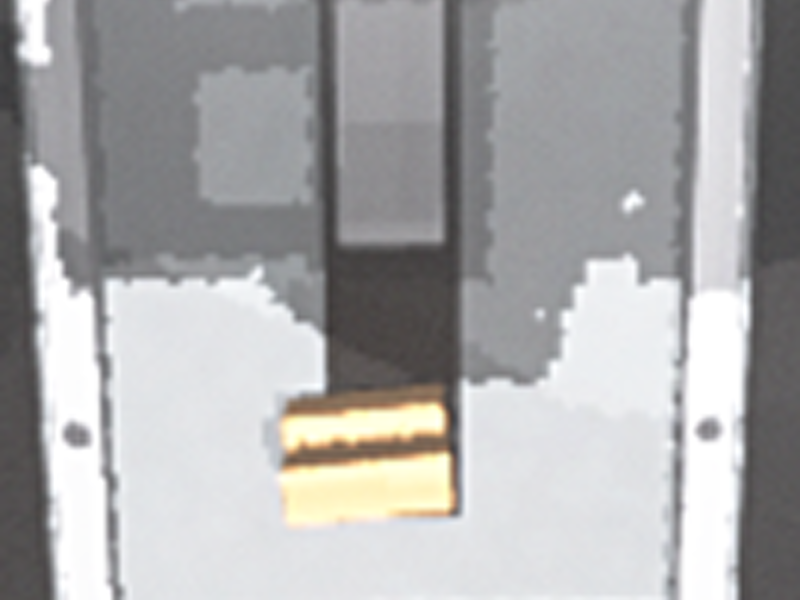

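Run:
```python
from h import *
W=np.load("w1.npy",allow_pickle=True).item();k=.64
obs=[(W,np.array(a)*k,l) for a,l in (((298,97),(.175,.09,.02)),((495,97),(.175,-.09,.02)),((320,446),(-.175,.0845,.032)),((481,444),(-.175,-.0845,.032)))]
s,r=fit(obs);print(s,r.round(1).tolist())
for uv,z in(((371,313),.056),((411,308),.056)): print(on_z(W,np.array(uv)*k,z))
```

```text
[ 0.56021453 -0.11065163  1.76465848] [[-1.0, 0.3], [1.4, -1.1], [1.3, 0.4], [-1.7, 0.8]]
[ 0.53802703 -0.13207383  0.056     ]
[ 0.57366963 -0.12052492  0.056     ]
```

```bash
cat > ck.py <<'E'
from h import *
W=np.load("w1.npy",allow_pickle=True).item()
print(W['fovy'],np.array(W['extrinsics']).round(3).tolist())
B=lambda a:np.array([300+a[0]/4,210+a[1]/4])*.64
lo=[(285,525),(455,515)];mid=[(285,465),(452,455)];up=[(283,408),(443,402)]
y=(.02,-.02)
H={"rib top = lower band (7..-7), upper band=foot +x":[(lo,-.007,.056),(mid,.007,.056),(up,.014,.038)],
"rib top = upper, lower band = foot -x":[(lo,-.014,.038),(mid,-.007,.056),(up,.007,.056)]}
for n,h in H.items():
    s,r=fit([(W,B(p[i]),(x,y[i],z)) for p,x,z in h for i in(0,1)]);print(n,s,r.round(1).tolist())
E
python3 ck.py
```

```text
71.25283785206813 [[0.983, -0.177, -0.046, 0.541], [0.183, 0.951, 0.25, -0.013], [0.0, -0.254, 0.967, 0.428], [0.0, 0.0, 0.0, 1.0]]
rib top = lower band (7..-7), upper band=foot +x [ 0.5605981  -0.14699797  1.81273437] [[0.1, -0.7], [-0.1, -0.6], [-0.6, -0.0], [-0.1, 0.1], [0.1, 0.9], [0.7, 0.3]]
rib top = upper, lower band = foot -x [ 0.55840781 -0.1379896   1.80714516] [[0.6, -6.3], [-0.6, -6.0], [-0.4, 3.0], [0.1, 3.2], [-0.8, 3.0], [1.1, 2.6]]
```

```bash
cat > pick.py <<'E'
from h import *
c=np.array([.5606,-.1470]);q=down(1.8127-np.pi/2)
env.command_gripper(.72,15)
env.goto([*c,.12],q); env.line_to([*c,.028],.1)
s=env.state();print(s['wrist_force'],s['time'])
env.command_gripper(0,15)
s=env.state();print('gap',s['finger_gap'],s['finger_force'],s['wrist_force'])
assert s['finger_gap']>.35
env.line_to([*c,.16],.2)
t=np.array([.4445,.311])
env.goto([*t,.16],q); 
env.line_to([*t,.018],.15); s=env.state();print('gap',s['finger_gap'],s['time'])
env.command_gripper(.62)
env.line_to([*t,.2],.25)
S=imaging.grab_frame("scene");D=imaging.grab_frame("side")
cv2.imwrite("pics/p1.png",np.hstack([cv2.resize(S[80:260,230:430],None,fx=2,fy=2),cv2.resize(D[80:280,130:330],None,fx=2,fy=2)[:360]])[:,:,::-1])
for n in("scene","side"):
  print(n,[(round(d['conf'],2),np.round(d['box'],1).tolist()) for t in("tray","chock","tube") for d in imaging.silhouettes(t,n)])
  for d in imaging.silhouettes("tube",n)[:2]: np.save(f"m_{n}.npy",d['mask'])
print(env.state()['time'])
E
python3 pick.py
```

```text
[-0.4246574  -0.84417672  0.31401813] 5.1167
gap 0.43621357312920245 15.000085607171059 [-0.78549124  0.03991624  1.37273727]
gap 0.4333567671233245 9.2917
scene [(0.75, [339.6, 142.6, 80.7, 51.6]), (0.33, [398.4, 183.9, 23.1, 28.1]), (0.16, [299.4, 228.6, 27.4, 42.2]), (0.86, [108.5, 285.2, 23.0, 29.5]), (0.8, [147.6, 183.2, 20.0, 17.8]), (0.49, [339.8, 143.2, 17.2, 20.6]), (0.2, [338.7, 144.3, 81.6, 50.7]), (0.71, [173.6, 230.2, 51.9, 57.6]), (0.53, [397.6, 183.0, 23.8, 28.4]), (0.28, [341.3, 143.0, 17.4, 14.2])]
side [(0.61, [225.6, 136.2, 51.4, 45.5]), (0.57, [183.9, 283.9, 23.7, 27.4]), (0.55, [343.5, 346.5, 20.4, 23.6]), (0.48, [227.7, 133.9, 12.2, 13.1]), (0.6, [226.8, 134.4, 13.2, 12.8])]
11.2
```

View pics/p1.png

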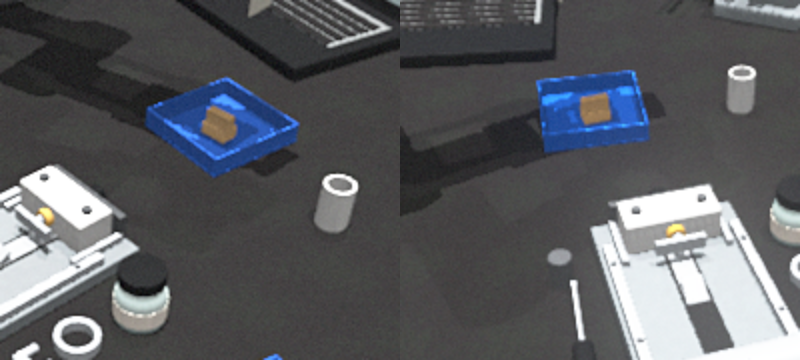

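The chock lies in the tray in both views (left half at (219,125), right half at (595,108)). Next I get behind the tube and push.

```bash
cat > push.py <<'E'
from h import *
s=np.array([.5598,-.1102,1.761]);bx=np.array([np.cos(s[2]),np.sin(s[2]),0]);by=np.array([-bx[1],bx[0],0])
P=lambda x,z:np.array([s[0],s[1],0])+x*bx+[0,0,z]
q=down(s[2]-np.pi/2); Z=.0395
F=lambda:-np.mean([env.state()['wrist_force']@bx for _ in range(3)])
E
python3 - <<'E'
from push import *
env.command_gripper(1.0)
env.goto(P(-.19,.15),q); env.line_to(P(-.19,Z),.12); env.pause(.2)
f0=F();np.save("f0.npy",f0);print('f0',f0,env.state()['time'])
x=-.19
while x<-.055:
    x+=.015; env.line_to(P(x,Z),.05); f=F()-f0
    print(round(x,4),round(f,2),end='; ')
    if f>4: break
print(env.state()['time'])
im=imaging.grab_frame("side");cv2.imwrite("pics/p2.png",cv2.resize(im[100:350,130:430],(720,600))[:,:,::-1])
E
```

```text
f0 -0.4563801768516882 15.475
-0.175 0.08; -0.16 -0.15; -0.145 0.85; -0.13 0.6; -0.115 0.49; -0.1 0.7; -0.085 1.24; -0.07 0.14; -0.055 0.43; 19.525
```

View pics/p2.png

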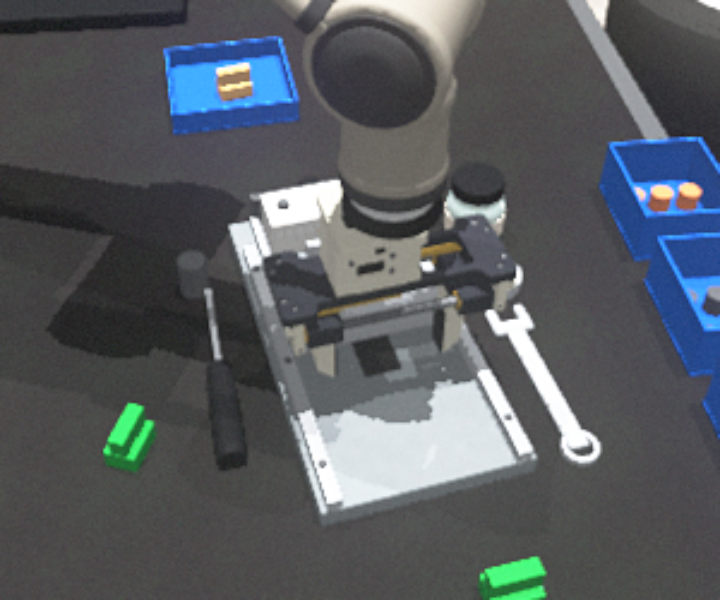

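The side view shows both fingers, at (325,360) and (450,330), inside the lane behind the tube. Nothing has been disturbed. I continue by feel.

Run:
```python
from push import *
f0=np.load("f0.npy");x=-.055;log=[];f=0
while x<.055 and env.state()['time']<50:
    d=.003 if f<3 and x<-.02 else .0015 if f<6 else .0006 if f<8.5 else .0003
    x+=d; env.line_to(P(x,Z),.02 if d>.001 else .008); f=F()-f0
    log.append((round(x*1e3,1),round(f,1)))
    if f>10.5:
        env.pause(.15); f=F()-f0
        if f>11.3: break
print(log,f,env.state()['time'],env.state()['wrist_force'],env.state()['eef_pos'])
im=imaging.grab_frame("wrist");cv2.imwrite("pics/p3.png",cv2.resize(im[:,:,::-1],(800,600)))
np.save("x.npy",x)
```

```text
[(-52.0, np.float64(0.2)), (-49.0, np.float64(0.6)), (-46.0, np.float64(0.3)), (-43.0, np.float64(1.2)), (-40.0, np.float64(0.5)), (-37.0, np.float64(0.6)), (-34.0, np.float64(0.4)), (-31.0, np.float64(-0.4)), (-28.0, np.float64(1.1)), (-25.0, np.float64(1.2)), (-22.0, np.float64(0.7)), (-19.0, np.float64(0.9)), (-17.5, np.float64(0.8)), (-16.0, np.float64(0.0)), (-14.5, np.float64(0.2)), (-13.0, np.float64(0.8)), (-11.5, np.float64(0.9)), (-10.0, np.float64(-0.5)), (-8.5, np.float64(0.3)), (-7.0, np.float64(0.1)), (-5.5, np.float64(0.3)), (-4.0, np.float64(-0.0)), (-2.5, np.float64(0.3)), (-1.0, np.float64(0.3)), (0.5, np.float64(0.2)), (2.0, np.float64(1.0)), (3.5, np.float64(1.1)), (5.0, np.float64(1.1)), (6.5, np.float64(0.2)), (8.0, np.float64(-0.7)), (9.5, np.float64(0.6)), (11.0, np.float64(-0.1)), (12.5, np.float64(1.1)), (14.0, np.float64(0.6)), (15.5, np.float64(0.4)), (17.0, np.float64(-0.1)), (18.5, np.float64(0.6)), (20.0, np.float64(-0.0)), (21.5, np.float64(1.3)), (23.0, np.float64(5.6)), (24.5, np.float64(4.9)), (26.0, np.float64(6.3)), (26.6, np.float64(6.7)), (27.2, np.float64(6.6)), (27.8, np.float64(5.9)), (29.3, np.float64(6.7)), (29.9, np.float64(6.6)), (30.5, np.float64(7.1)), (31.1, np.float64(6.8)), (31.7, np.float64(6.7)), (32.3, np.float64(7.7)), (32.9, np.float64(7.8)), (33.5, np.float64(7.9)), (34.1, np.float64(7.5)), (34.7, np.float64(7.7)), (35.3, np.float64(7.3)), (35.9, np.float64(8.1)), (36.5, np.float64(8.0)), (37.1, np.float64(11.6)), (37.4, np.float64(12.6))] 12.402547401395145 35.475 [  0.7980648  -12.0119118   -0.73835331] [ 0.55329959 -0.07552086  0.03971999]
```

View pics/p3.png

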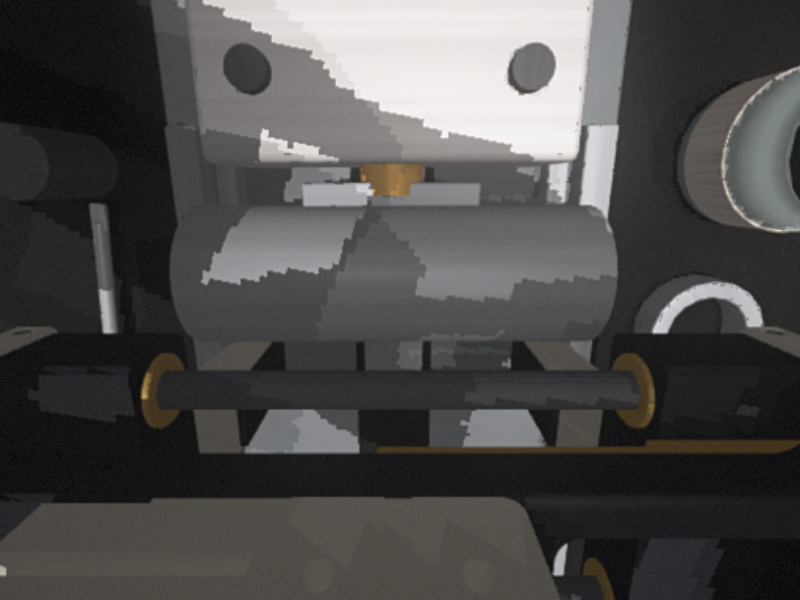

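The pad gave from about 22 mm and went solid at about 37 mm with 12.4 N of push. The picture shows the tube at (393,270), square across the lane against the pad. I retreat slowly and check.

Run:
```python
from push import *
x=float(np.load("x.npy"));f0=np.load("f0.npy")
for d in(.003,.006,.012,.03): env.line_to(P(x-d,Z),.02); print(d,round(float(F()-f0),2))
im=imaging.grab_frame("wrist")
env.line_to(P(x-.03,.2),.2)
env.line_to(P(x-.03,.27),.2); im2=imaging.grab_frame("wrist")
cv2.imwrite("pics/p4.png",np.hstack([cv2.resize(a,(400,300),interpolation=cv2.INTER_AREA) for a in(im,im2)])[:,:,::-1])
print(env.state()['time'])
```

```text
0.003 7.09
0.006 6.13
0.012 0.15
0.03 1.58
39.175
```

View pics/p4.png

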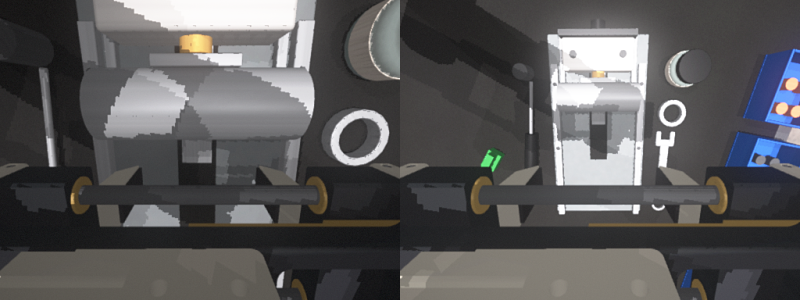

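Run:
```python
from push import *
im=imaging.grab_frame("wrist");W=imaging.calibration("wrist")
for d in imaging.silhouettes("tube","wrist")[:2]:
    m=d['mask'];r=np.where(m[:,int(d['box'][0])-25])[0];r2=np.where(m[:,int(d['box'][0])+25])[0];print(d['conf'],d['box'],r.min(),r.max(),r2.min(),r2.max())
# model: rows of the two tangents for tube axis at bed x
for xt in np.arange(.04,.09,.005):
    a=np.radians(np.arange(0,360,5)); v=[proj(W,P(xt+.025*np.cos(t),.045+.025*np.sin(t)))[1] for t in a]
    print(round(xt,3),round(min(v),1),round(max(v),1))
print(proj(W,P(0,.045)))
cv2.imwrite("pics/p5.png",cv2.resize(im[30:210,170:330][:,:,::-1],(533,600),interpolation=cv2.INTER_CUBIC))
```

```text
0.83 [254.1, 125.0, 107.8, 39.3] 106 141 106 142
0.04 126.4 162.4
0.045 122.7 158.9
0.05 119.0 155.4
0.055 115.2 151.8
0.06 111.4 148.3
0.065 107.6 144.7
0.07 103.8 141.1
0.075 99.9 137.4
0.08 96.0 133.8
0.085 92.0 130.1
[254.82817301 172.4561288 ]
```

View pics/p5.png

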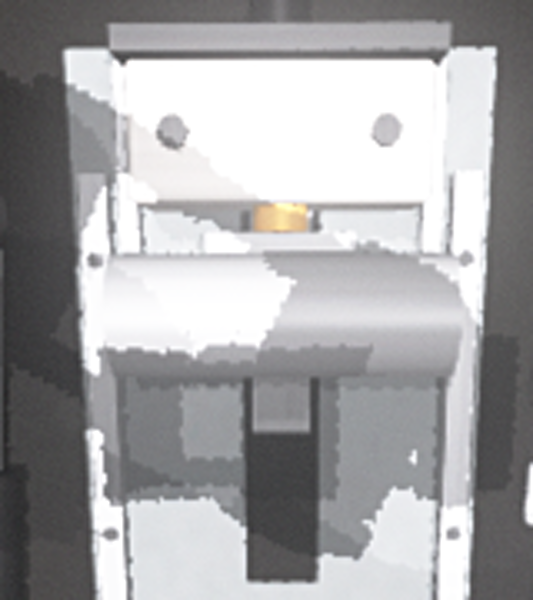

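The enlarged wrist view shows the tube at (290,310), square in the lane. Its axis is at about bed x = 67 mm, which is 10 mm further in than the uncompressed pad would leave it, so the catch is holding it.

Run:
```python
from rig import env,order
print(order.sign_off(),env.state()['time'])
```

```text
the job is handed in; nothing more can be done
the job is handed in; nothing more can be done
```

The job is handed in at about 39 s (limit 64 s), with no verdict returned: the chock is released in the blue tray, and the tube was pressed home at about 12.4 N and appears trapped behind the catch, about 12 mm past nominal (the catch itself couldn't be seen behind it).

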